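Clamp a praline tin in the hand-cranked cam clamp

TASK

Stand the gold praline tin in the nest of the green cam clamp, between jaw and fence. Then wind the crank counter-clockwise (seen from above) by its red knob, held lightly and never forced, until the cam follower rests in the cam's level dwell, and let go: the tin must stay clamped at full pressure by itself. Leave the carton, the jar and the price stand where they are.

Things in the scene. Friction and masses are not known exactly. Their poses are not given: they have to be found in the camera images.
- tin: The gold praline tin with a dark band, loose: 64 (its x) x 84 (its y) x 50 mm high, 150 to 310 g, closed and rigid. Origin at the centre of its underside, z up.
- clamp: Green cam clamp, bolted down: plate 150 mm (x) by 290 mm (y, -75 to +215), 18 mm thick. Origin on the table under the camshaft; its y axis runs from cam (brass) to follower, sprung jaw, black nest mat, fence (90 mm wide). Jaw and fence tops are 62 and 70 mm above the table. The cam lifts the follower 20 mm: 12 mm shut the jaw on the tin, 8 mm compress the jaw's spring, to about 45 N.
- nest (a point): Nest for the tin: centre of the free space between open jaw and fence (96 mm apart along the clamp's y), on the plate's top, 18 mm above the table. The tin stands here with its 84 mm side along the clamp's y (either way round), so a gripper holds it across the clamp's x. The closing jaw slides it up to 6 mm on, against the fence, and squares it. No side walls.
- crank_axis (a point): Point on the vertical camshaft axis, 115 mm above the table. The knob circles it at a radius of 60 mm.
- knob: Red crank knob: upright plastic cylinder, 22 mm in diameter, 48 mm high, which spins freely on its pin. Origin at the centre of its underside, 88 mm above the table. The steel crank arm lies just below it; its hub reaches 93 mm on the camshaft axis, all else is lower than 75 mm. Grip it lightly, 20 to 40 N: the contact forces of both fingers on it, added up, must stay below 130 N.
- crank (a joint): Crank angle, rad, counter-clockwise from above; 0 at its stop, arm 2.2 rad clockwise of the clamp's x axis; to 5.9. The cam is clocked on its shaft differently each time: its level dwell, 0.45 rad long, begins between 2.1 and 3.5. Feel for it: the knob resists with 0-3 N at first, 4 rising to 10 N over the last 0.6 rad before the dwell, 0-3 N in it, and pulls onward past it. Let go before it, it springs back.
- carton: Bystander: dark brown praline carton with a lime label, 60 mm cube. Origin at the centre of its underside.
- jar: Bystander: amber jar with a brass cap, 70 mm in diameter, 90 mm high. Origin at the centre of its underside.
- price_stand: Bystander: blank cream card, 80 mm wide, on a small steel stand, 113 mm high. Origin at the centre of its underside.

How it is judged:
By the outcome, as a careful person would: the job done as asked, in the order asked, and still so for the second after the job is handed in, with the robot touching nothing.
It also fails if it takes over 69 s, if anything falls off the work surface, if the arm or the gripper's body presses on something with over 40 N, if the wrist force passes 120 N, or if a joint passes its speed limit or range.

ROBOT

A 6-joint arm with a two-finger parallel gripper is mounted at the origin on the work surface. World frame = base frame: x ahead of the robot, y to its left, z up, the work surface at z = 0. Lengths are in m, angles in degrees, forces in N, time in s.
With the tool pointing down it reaches from about 0.35 to 0.875 m from the base axis. Payload 4.2 kg.
Tool frame: the origin (TCP) lies midway between the tips of the shut fingers; the grasp point (between the pads) lies 19 mm behind it; z points along the fingers, y is the line along which they close (so a half turn about z gives the same grasp; the last joint's range is limited). The gripper opens to 87 mm and grips with 3 to 60 N. Pads are 19 mm wide; open, the fingers measure 117 mm over their backs; the gripper's body (75 mm by 190 mm) begins 51 mm behind the grasp point.
Start: joints at [82.598, 22.042, 0.453, 0, -68.411, -14.817], TCP at [0.236, 0.579, 0.223] pointing down, gripper open.
Joint ranges: [-179.83, 179.83], [-69.29, 118.12], [-61.27, 80.66], [-181.25, 117.63], [-171.15, -9.14], [-177.46, 177.46]. Speed limits (degrees/s): [159.86, 159.86, 180, 180, 180, 180].

INTERFACE

Orientations are given as a 3x3 rotation matrix whose columns are the frame's x, y, z axes.
In Python, from station import sense, capture, camera_params, finish_job gives the robot as it stands.
- The arm moves only by the tool drive_tool, never from a script. Its argument "rows" is a list of rows, each an object of numbers: "tx", "ty", "tz": the shift along the tool's x, y, z in cm; "ax", "ay", "az": the turn, a rotation vector about the tool's x, y, z in rad; "claw": the finger opening in cm, from 0 to 8.7. In form: [{"tx": .., "ty": .., "tz": .., "ax": .., "ay": .., "az": .., "claw": ..}, ...]. A call has 1 to 10 rows; each row shifts and turns the commanded pose from where the row before left it, along the tool's axes as they then stand; what a row does not reach is not made up. A row lasts 1/12 s, in which the tool goes at most 41.7 mm and 7.16 degrees, less where a joint would pass 70% of its speed; a pose out of reach is approached as far as the arm can. A call with a gripper value outside its range is refused whole. The fingers move at their own pace and stop on an object; the grip force is fixed at half the most. Time passes only in rows, so rows that do not move let the fingers close. It gives the time, the measured TCP pose, the force, the opening and the grip force at its end, in the units of the state.
- sense(): the state, without advancing time (a new reading comes with each control period).
- capture(name): name is "side" or "top" or "wrist"; returns (picture, depth): 480x640x3 uint8, red, green, blue; 480x640 float32, m along the optical axis (not along the pixel's ray), 0 where there is no reading.
- camera_params(name): a dict with "intrinsics" (3x3 intrinsics, pixels), "k1" (the pictures are not rectified: a ray, as slopes to the right and down, at radius r is drawn at 1 + k1 r^2 times it, then the intrinsics apply), "R" (3x3) and "t" (3): a world point X has camera coordinates R X + t; the wrist camera has in their place "tool_from_camera" (4x4, takes a point from camera to tool coordinates, whose origin is the TCP and whose axes are the flange's). Camera axes: x right, y down, z forward; pixel columns grow to the right and rows downward; lengths in m; the calibration is good to about 2 mm. A picture is of the moment at which its call begins: read the wrist's pose just before it. camera_params takes no time and is no camera call.
- finish_job(): hands the job in; it is judged then, once.
The state is a dict: "time_s": time; "joints": joint angles; "joint_velocities": joint speeds; "effort": joint torques, N m; "tcp_pos": TCP position; "ee_rot": TCP orientation; "wrist_force": force on the tool from outside, world axes, zero at the start; "moment": the same for the moment, N m; "gripper_width": opening from 0.0 (shut) to 1.0 (fully open); "gripper_force": force on a finger pad.
Only numpy, scipy, OpenCV 4.12 (cv2) and the standard library are available. Lean on these libraries where they do the work, as an engineer would, in place of code of your own. Each camera call takes 0.05 s, during which the arm holds its last target. There are 200 camera calls.

## Working session

There is one attempt and no reset: what is moved stays moved. The work goes in short steps, Python scripts to look and compute and a tool call to move; the robot and the scene stay as the last step left them, time stands still between calls to the robot, and variables do not carry over. Pictures are saved under pics/ and viewed, at most 10 in all, crops included, and the job is handed in when it is done.

Besides the shell and the picture viewer there is one more tool, called after "Emit:" by a JSON object that holds its "name" and its "arguments". drive_tool: Moves the arm, as the interface text tells. Its arguments: {"type":"object","properties":{"rows":{"type":"array"}},"required":["rows"]}

```bash
ls; mkdir -p pics; cat > h.py <<'E'
import numpy as np, cv2
from station import sense, capture, camera_params
def cam(name, s=None):
    p=camera_params(name); K=np.array(p["intrinsics"]); k1=p["k1"]
    if name=="wrist":
        s=s or sense(); T=np.array(p["tool_from_camera"]); Re=np.array(s["ee_rot"]); 
        Rwc=Re@T[:3,:3]; o=Re@T[:3,3]+np.array(s["tcp_pos"])
    else:
        R=np.array(p["R"]); Rwc=R.T; o=-R.T@np.array(p["t"])
    return K,k1,Rwc,o
def rays(c,uv):
    K,k1,Rwc,o=c
    d=cv2.undistortPoints(np.float64(uv).reshape(-1,1,2),K,np.array([k1,0,0,0.])).reshape(-1,2)
    return np.c_[d,np.ones(len(d))]@Rwc.T
def onplane(c,uv,z):
    d=rays(c,uv); o=c[3]; return o+d*((z-o[2])/d[:,2])[:,None]
def depthpts(c,uv,dep):
    uv=np.int32(uv); d=rays(c,uv); return c[3]+d*dep[uv[:,1],uv[:,0]][:,None]
E
python3 - <<'E'
from h import *
s=sense(); print({k:np.round(v,3).tolist() for k,v in s.items()})
ims=[]
for n in("top","side","wrist"):
    c=cam(n,s); im,d=capture(n); np.savez(n+"0.npz",im=im,d=d); cv2.imwrite(f"pics/{n}0.png",im[:,:,::-1]); print(n,np.round(c[3],3),np.round(c[2],2).tolist())
E
```

```text
pics
{'time_s': 0.0, 'joints': [82.597, 22.09, 0.378, -0.027, -68.412, -14.816], 'joint_velocities': [0.03, -0.004, -0.008, -0.045, -0.109, -0.101], 'effort': [0.0, -39.066, 18.74, 4.22, 0.011, -0.0], 'tcp_pos': [0.236, 0.578, 0.221], 'ee_rot': [[0.926, -0.378, -0.001], [-0.378, -0.926, -0.002], [0.0, 0.002, -1.0]], 'wrist_force': [-0.99, -0.324, 0.633], 'moment': [0.022, -0.056, -0.088], 'gripper_force': 0.0, 'gripper_width': 0.997}
top [ 0.453 -0.015  1.414] [[0.02, -0.99, 0.12], [-1.0, -0.02, -0.0], [0.01, -0.12, -0.99]]
side [ 0.318 -1.053  0.859] [[0.96, -0.15, 0.24], [-0.28, -0.55, 0.79], [0.01, -0.82, -0.57]]
wrist [0.301 0.553 0.384] [[-0.38, -0.9, -0.24], [-0.93, 0.37, 0.09], [0.0, 0.26, -0.97]]
```

View pics/top0.png

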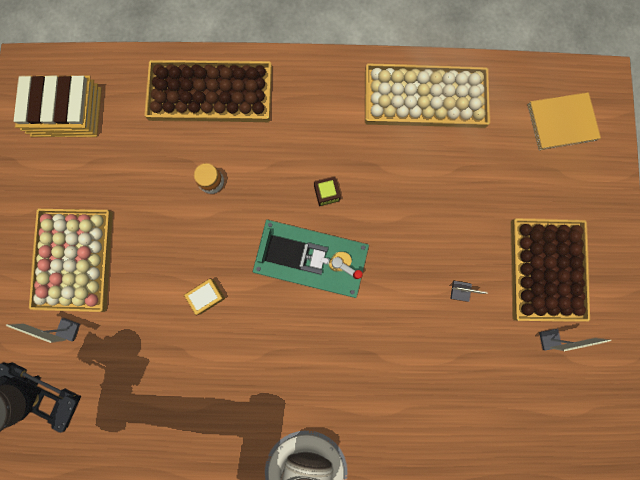

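View pics/side0.png

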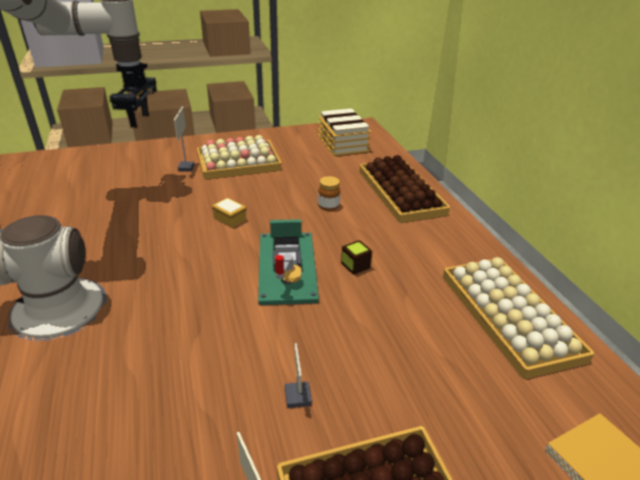

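The top view shows the clamp (green) at about (311,259), with its cam end and red knob (357,273) on the right and the fence on the left. The tin is at (205,296), the carton at (327,190), the jar at (206,177) and the price stand at (462,291). The side view agrees.

```bash
python3 - <<'E'
from h import *
f=np.load("top0.npz"); im,d=f["im"],f["d"]; c=cam("top")
hsv=cv2.cvtColor(im,cv2.COLOR_RGB2HSV)
def blob(m,lab,box):
    k=np.zeros_like(m); x0,y0,x1,y1=box; k[y0:y1,x0:x1]=m[y0:y1,x0:x1]
    cs,_=cv2.findContours(k,0,1); a=max(cs,key=cv2.contourArea); print(lab,cv2.contourArea(a),cv2.minAreaRect(a)); return a
g=cv2.inRange(hsv,(65,80,30),(90,255,255)); a=blob(g,"green",(230,200,390,310))
h=cv2.convexHull(a).reshape(-1,2); r=cv2.minAreaRect(h); B=cv2.boxPoints(r)
P=onplane(c,B,0.018); print("clamp corners",P.round(3).tolist(),[np.linalg.norm(P[i]-P[i-1]).round(3) for i in range(4)])
r_=cv2.inRange(hsv,(0,180,90),(6,255,255))|cv2.inRange(hsv,(174,180,90),(180,255,255)); a=blob(r_,"red",(320,240,380,300)); print("knob",onplane(c,[cv2.minAreaRect(a)[0]],0.13))
t=d.copy(); 
# tin by depth: height above table
v,u=np.mgrid[270:325,175:240]; uv=np.c_[u.ravel(),v.ravel()]; X=depthpts(c,uv,d); m=(X[:,2]>0.035); print("tin z",np.percentile(X[m,2],[5,50,95]),X[m].mean(0))
R=cv2.minAreaRect(np.float32(X[m][:,:2])); print("tin rect",R, "corners",cv2.boxPoints(R))
for n,b in dict(carton=(305,170,350,212),jar=(185,155,235,200),stand=(440,275,495,308)).items():
    v,u=np.mgrid[b[1]:b[3],b[0]:b[2]]; X=depthpts(c,np.c_[u.ravel(),v.ravel()],d); m=X[:,2]>0.03; print(n,X[m].min(0).round(3),X[m].max(0).round(3))
cv2.imwrite("pics/crop.png",np.hstack([cv2.resize(im[215:325,170:390],None,fx=3.6,fy=3.6,interpolation=2)])[:,:,::-1])
E
```

```text
green 3354.5 ((310.558837890625, 258.26470947265625), (106.47313690185547, 54.57051086425781), 14.03624439239502)
clamp corners [[0.527, 0.157, 0.018], [0.672, 0.126, 0.018], [0.607, -0.157, 0.018], [0.463, -0.123, 0.018]] [np.float64(0.287), np.float64(0.148), np.float64(0.29), np.float64(0.148)]
red 45.5 ((357.7500305175781, 274.2500305175781), (7.071067810058594, 7.77817440032959), 45.0)
knob [[ 0.52053266 -0.11845051  0.13      ]]
tin z [0.0441099  0.05041196 0.0557655 ] [0.45771791 0.27505408 0.07385217]
tin rect ((0.4748021960258484, 0.16035234928131104), (0.09299425035715103, 0.3400155305862427), 8.247048377990723) corners [[ 0.40439972  0.3219324 ]
 [ 0.45317212 -0.01456696]
 [ 0.54520464 -0.00122771]
 [ 0.49643227  0.33527166]]
carton [ 0.453 -0.075  0.03 ] [ 0.786 -0.004  1.414]
jar [ 0.453 -0.015  0.031] [0.805 0.312 1.414]
stand [ 0.453 -0.449  0.032] [ 0.495 -0.015  1.414]
```

View pics/crop.png

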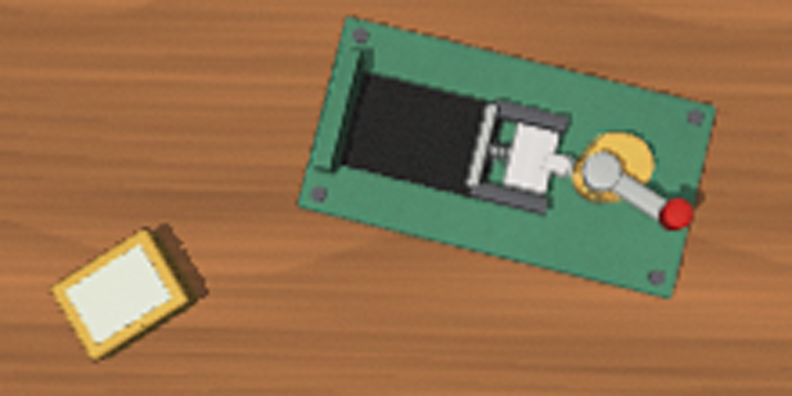

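```bash
cat >> h.py <<'E'
def go(target,yaw=None,s=None):
    """shift in tool axes (cm) to world target, at present orientation; and az (rad) to bring tool y to heading yaw (mod pi); plus the shift if the turn is done first"""
    s=s or sense(); R=np.array(s["ee_rot"]); dw=np.array(target)-np.array(s["tcp_pos"])
    print("shift now cm",(R.T@dw*100).round(2))
    if yaw is not None:
        cur=np.arctan2(R[1,1],R[0,1]); dy=(yaw-cur+np.pi/2)%np.pi-np.pi/2; az=-dy  # tool z down
        Rz=cv2.Rodrigues(np.array([0,0,az]))[0]; print("az",round(az,3),"shift after turn",((R@Rz).T@dw*100).round(2),"j6",round(s["joints"][5],1))
E
python3 - <<'E'
from h import *
f=np.load("top0.npz"); d=f["d"]; c=cam("top")
def pts(b,lo,hi=.3):
    v,u=np.mgrid[b[1]:b[3],b[0]:b[2]]; X=depthpts(c,np.c_[u.ravel(),v.ravel()],d); return X[(X[:,2]>lo)&(X[:,2]<hi)]
X=pts((175,270,240,325),.042); R=cv2.minAreaRect(np.float32(X[:,:2])); print("tin",len(X),np.median(X[:,2]),R,cv2.boxPoints(R).round(3).tolist())
for n,b in dict(carton=(305,170,350,212),jar=(185,155,235,200),stand=(440,275,495,308)).items():
    X=pts(b,.03); print(n,X.min(0).round(3),X.max(0).round(3))
B=cv2.boxPoints(R); e=B[1]-B[0]; e2=B[2]-B[1]; s_=min(e,e2,key=np.linalg.norm); yaw=np.arctan2(s_[1],s_[0]); print("short side heading",yaw)
go([*R[0],0.20],yaw)
E
```

```text
tin 759 0.05047829267487103 ((0.4579589068889618, 0.28200459480285645), (0.06560567021369934, 0.08565343916416168), 34.96915054321289) [[0.40700000524520874, 0.2980000078678131], [0.4560000002384186, 0.2280000001192093], [0.5090000033378601, 0.26600000262260437], [0.46000000834465027, 0.335999995470047]]
carton [ 0.714 -0.075  0.03 ] [ 0.786 -0.004  0.068]
jar [0.738 0.247 0.031] [0.805 0.312 0.099]
stand [ 0.48  -0.449  0.032] [ 0.495 -0.369  0.118]
short side heading 0.61032695
shift now cm [31.73 19.02  2.21]
az 0.573 shift after turn [36.98 -1.2   2.21] j6 -14.8
```

Emit:
{"name": "drive_tool", "arguments": {"rows": [{"tx":2.6,"ty":1.6,"claw":8.7},{"tx":2.6,"ty":1.6},{"tx":2.6,"ty":1.6},{"tx":2.6,"ty":1.6},{"tx":2.6,"ty":1.6},{"tx":2.6,"ty":1.6},{"tx":2.6,"ty":1.6},{"tx":2.6,"ty":1.6},{"tx":2.6,"ty":1.6},{"tx":2.6,"ty":1.6}]}}

```text
invalid input at $.rows[0]: expected keys tx, ty, tz, ax, ay, az, claw
```

Emit:
{"name": "drive_tool", "arguments": {"rows": [{"tx":2.8,"ty":1.5},{"tx":2.0,"ty":1.0},{"tx":0.9,"ty":0.5},{"az":0.115},{"az":0.115},{"az":0.115},{"az":0.115},{"az":0.115},{},{}]}}

```text
invalid input at $.rows[0]: expected keys tx, ty, tz, ax, ay, az, claw
```

```bash
python3 - <<'E'
from h import *
s=sense(); c=cam("wrist",s); im,d=capture("wrist"); np.savez("w1.npz",im=im,d=d); cv2.imwrite("pics/w1.png",im[:,:,::-1])
print(s["tcp_pos"],s["time_s"])
v,u=np.mgrid[0:480,0:640]; X=depthpts(c,np.c_[u.ravel(),v.ravel()],d); m=(d.ravel()>0)&(X[:,2]>.042)&(X[:,2]<.06)&(np.hypot(X[:,0]-.458,X[:,1]-.282)<.08)
X=X[m]; R=cv2.minAreaRect(np.float32(X[:,:2])); print(len(X),np.median(X[:,2]),R)
B=cv2.boxPoints(R); e=B[1]-B[0]; e2=B[2]-B[1]; s_=min(e,e2,key=np.linalg.norm); yaw=np.arctan2(s_[1],s_[0]); print(yaw); go([*R[0],.012],yaw)
E
```

```text
[0.23617448 0.57818135 0.22172261] 0.15
0 nan ((0.0, 0.0), (0.0, 0.0), 0.0)
0.0
shift now cm [1.000e-02 6.244e+01 2.107e+01]
az 1.183 shift after turn [57.8  23.61 21.07] j6 -14.8
  return _methods._mean(a, axis=axis, dtype=dtype,
  ret = ret.dtype.type(ret / rcount)
```

View pics/w1.png

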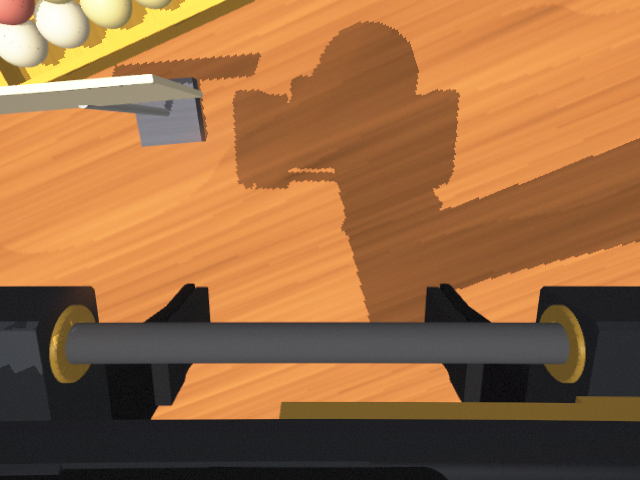

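The arm didn't move: every row needs all seven keys. This wrist view, from the start pose, shows only the table, a stand at (170,110) and the fingers at about (190,340) and (450,340).

Emit:
{"name": "drive_tool", "arguments": {"rows": [{"tx":2.6,"ty":1.6,"tz":0,"ax":0,"ay":0,"az":0,"claw":8.7},{"tx":2.6,"ty":1.6,"tz":0,"ax":0,"ay":0,"az":0,"claw":8.7},{"tx":2.6,"ty":1.6,"tz":0,"ax":0,"ay":0,"az":0,"claw":8.7},{"tx":2.6,"ty":1.6,"tz":0,"ax":0,"ay":0,"az":0,"claw":8.7},{"tx":2.6,"ty":1.6,"tz":0,"ax":0,"ay":0,"az":0,"claw":8.7},{"tx":2.6,"ty":1.6,"tz":0,"ax":0,"ay":0,"az":0,"claw":8.7},{"tx":2.6,"ty":1.6,"tz":0,"ax":0,"ay":0,"az":0,"claw":8.7},{"tx":2.6,"ty":1.6,"tz":0,"ax":0,"ay":0,"az":0,"claw":8.7},{"tx":2.6,"ty":1.6,"tz":0,"ax":0,"ay":0,"az":0,"claw":8.7},{"tx":2.6,"ty":1.6,"tz":0,"ax":0,"ay":0,"az":0,"claw":8.7}]}}

```text
time_s: 1.03
tcp_pos: [0.417, 0.3307, 0.2225]
ee_rot: [[0.926, -0.378, -0.0], [-0.378, -0.926, -0.0], [-0.0, 0.0, -1.0]]
wrist_force: [0.8, 0.2, -0.3]
gripper_width: 0.999
gripper_force: 0.0
```

Emit:
{"name": "drive_tool", "arguments": {"rows": [{"tx":2.8,"ty":1.5,"tz":0,"ax":0,"ay":0,"az":0,"claw":8.7},{"tx":2.0,"ty":1.0,"tz":0,"ax":0,"ay":0,"az":0,"claw":8.7},{"tx":0.9,"ty":0.5,"tz":0,"ax":0,"ay":0,"az":0,"claw":8.7},{"tx":0,"ty":0,"tz":0,"ax":0,"ay":0,"az":0.115,"claw":8.7},{"tx":0,"ty":0,"tz":0,"ax":0,"ay":0,"az":0.115,"claw":8.7},{"tx":0,"ty":0,"tz":0,"ax":0,"ay":0,"az":0.115,"claw":8.7},{"tx":0,"ty":0,"tz":0,"ax":0,"ay":0,"az":0.115,"claw":8.7},{"tx":0,"ty":0,"tz":0,"ax":0,"ay":0,"az":0.115,"claw":8.7},{"tx":0,"ty":0,"tz":0,"ax":0,"ay":0,"az":0,"claw":8.7},{"tx":0,"ty":0,"tz":0,"ax":0,"ay":0,"az":0,"claw":8.7}]}}

```text
time_s: 1.87
tcp_pos: [0.4577, 0.2831, 0.2224]
ee_rot: [[0.574, -0.819, -0.0], [-0.819, -0.574, -0.0], [-0.0, 0.0, -1.0]]
wrist_force: [-1.0, -0.3, 0.6]
gripper_width: 0.996
gripper_force: 0.0
```

```bash
python3 - <<'E'
from h import *
s=sense(); c=cam("wrist",s); im,d=capture("wrist"); np.savez("w2.npz",im=im,d=d); cv2.imwrite("pics/w2.png",im[:,:,::-1])
print(s["tcp_pos"],s["time_s"],s["wrist_force"])
v,u=np.mgrid[0:480,0:640]; X=depthpts(c,np.c_[u.ravel(),v.ravel()],d); m=(d.ravel()>0)&(X[:,2]>.042)&(X[:,2]<.06)&(np.hypot(X[:,0]-.458,X[:,1]-.282)<.08)
X=X[m]; R=cv2.minAreaRect(np.float32(X[:,:2])); print(len(X),np.median(X[:,2]),R)
B=cv2.boxPoints(R); e=B[1]-B[0]; e2=B[2]-B[1]; s_=min(e,e2,key=np.linalg.norm); yaw=np.arctan2(s_[1],s_[0]); print(yaw); go([*R[0],.012],yaw)
print("old est");go([.458,.282,.012],.61)
E
```

```text
[0.45769308 0.28306839 0.22242533] 1.8667 [-0.95640072 -0.26639741  0.64118368]
8307 0.050505939708548275 ((0.459405779838562, 0.28110823035240173), (0.06462782621383667, 0.08429723232984543), 32.968650817871094)
0.5754116
shift now cm [ 0.26 -0.03 21.05]
az 0.036 shift after turn [ 0.26 -0.03 21.05] j6 -14.0
old est
shift now cm [ 0.1   0.04 21.05]
az 0.001 shift after turn [ 0.1   0.04 21.05] j6 -14.0
```

View pics/w2.png

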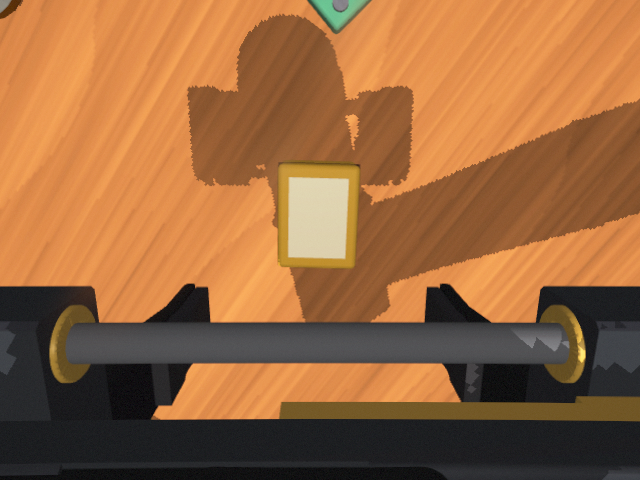

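The wrist view shows the tin with its gold rim and pale lid centred at (318,215). It measures 64.6 x 84.3 mm at a height of 50.5 mm, which matches. I'll descend and grip.

Emit:
{"name": "drive_tool", "arguments": {"rows": [{"tx":0.26,"ty":0,"tz":2,"ax":0,"ay":0,"az":0.035,"claw":8.7},{"tx":0,"ty":0,"tz":3,"ax":0,"ay":0,"az":0,"claw":8.7},{"tx":0,"ty":0,"tz":3,"ax":0,"ay":0,"az":0,"claw":8.7},{"tx":0,"ty":0,"tz":3,"ax":0,"ay":0,"az":0,"claw":8.7},{"tx":0,"ty":0,"tz":3,"ax":0,"ay":0,"az":0,"claw":8.7},{"tx":0,"ty":0,"tz":3,"ax":0,"ay":0,"az":0,"claw":8.7},{"tx":0,"ty":0,"tz":2,"ax":0,"ay":0,"az":0,"claw":8.7},{"tx":0,"ty":0,"tz":1.3,"ax":0,"ay":0,"az":0,"claw":8.7},{"tx":0,"ty":0,"tz":0.7,"ax":0,"ay":0,"az":0,"claw":8.7},{"tx":0,"ty":0,"tz":0,"ax":0,"ay":0,"az":0,"claw":8.7}]}}

```text
time_s: 2.75
tcp_pos: [0.4587, 0.2801, 0.011]
ee_rot: [[0.543, -0.84, -0.002], [-0.84, -0.543, -0.002], [0.001, 0.003, -1.0]]
wrist_force: [-0.2, 0.4, 0.1]
gripper_width: 1.002
gripper_force: 0.0
```

Emit:
{"name": "drive_tool", "arguments": {"rows": [{"tx":0,"ty":0,"tz":0,"ax":0,"ay":0,"az":0,"claw":5.5},{"tx":0,"ty":0,"tz":0,"ax":0,"ay":0,"az":0,"claw":5.5},{"tx":0,"ty":0,"tz":0,"ax":0,"ay":0,"az":0,"claw":5.5},{"tx":0,"ty":0,"tz":0,"ax":0,"ay":0,"az":0,"claw":5.5},{"tx":0,"ty":0,"tz":0,"ax":0,"ay":0,"az":0,"claw":5.5},{"tx":0,"ty":0,"tz":0,"ax":0,"ay":0,"az":0,"claw":5.5}]}}

```text
time_s: 3.25
tcp_pos: [0.4596, 0.2809, 0.0134]
ee_rot: [[0.542, -0.84, 0.001], [-0.84, -0.542, 0.001], [-0.0, -0.001, -1.0]]
wrist_force: [-2.2, 0.1, 4.8]
gripper_width: 0.732
gripper_force: 30.0
```

Emit:
{"name": "drive_tool", "arguments": {"rows": [{"tx":0,"ty":0,"tz":-1,"ax":0,"ay":0,"az":0,"claw":5.5},{"tx":0,"ty":0,"tz":-2.5,"ax":0,"ay":0,"az":0,"claw":5.5},{"tx":0,"ty":0,"tz":-3.0,"ax":0,"ay":0,"az":0.1,"claw":5.5},{"tx":0,"ty":0,"tz":-3.0,"ax":0,"ay":0,"az":0.1,"claw":5.5},{"tx":0,"ty":0,"tz":-3.0,"ax":0,"ay":0,"az":0.1,"claw":5.5},{"tx":0,"ty":0,"tz":-3,"ax":0,"ay":0,"az":0.1,"claw":5.5},{"tx":0,"ty":0,"tz":-2.5,"ax":0,"ay":0,"az":0.1,"claw":5.5},{"tx":0,"ty":0,"tz":-1,"ax":0,"ay":0,"az":0.1,"claw":5.5},{"tx":0,"ty":0,"tz":0,"ax":0,"ay":0,"az":0.1,"claw":5.5},{"tx":0,"ty":0,"tz":0,"ax":0,"ay":0,"az":0.1,"claw":5.5}]}}

```text
time_s: 4.08
tcp_pos: [0.4592, 0.2806, 0.2038]
ee_rot: [[-0.23, -0.973, 0.001], [-0.973, 0.23, 0.002], [-0.002, -0.0, -1.0]]
wrist_force: [-0.4, -1.7, -2.7]
gripper_width: 0.727
gripper_force: 30.0
```

```bash
python3 - <<'E'
from h import *
go([.605,.166,.2],-.226)
E
```

```text
shift now cm [  7.8  -16.83   0.37]
az -0.006 shift after turn [  7.9  -16.78   0.37] j6 -62.0
```

Emit:
{"name": "drive_tool", "arguments": {"rows": [{"tx":0.8,"ty":-1.8,"tz":0,"ax":0,"ay":0,"az":0,"claw":5.5},{"tx":1.3,"ty":-2.8,"tz":0,"ax":0,"ay":0,"az":0,"claw":5.5},{"tx":1.4,"ty":-3,"tz":0,"ax":0,"ay":0,"az":0,"claw":5.5},{"tx":1.4,"ty":-3,"tz":0,"ax":0,"ay":0,"az":0,"claw":5.5},{"tx":1.4,"ty":-3,"tz":0,"ax":0,"ay":0,"az":0,"claw":5.5},{"tx":1.0,"ty":-2.2,"tz":0,"ax":0,"ay":0,"az":0,"claw":5.5},{"tx":0.5,"ty":-1,"tz":0,"ax":0,"ay":0,"az":0,"claw":5.5},{"tx":0,"ty":0,"tz":0,"ax":0,"ay":0,"az":0,"claw":5.5},{"tx":0,"ty":0,"tz":0,"ax":0,"ay":0,"az":0,"claw":5.5}]}}

```text
time_s: 4.83
tcp_pos: [0.6049, 0.1664, 0.2019]
ee_rot: [[-0.226, -0.974, -0.002], [-0.974, 0.226, -0.0], [0.001, 0.002, -1.0]]
wrist_force: [-0.6, -0.8, -2.8]
gripper_width: 0.73
gripper_force: 30.0
```

```bash
python3 - <<'E'
from h import *
s=sense(); im,d=capture("wrist"); np.savez("w3.npz",im=im,d=d,R=s["ee_rot"],t=s["tcp_pos"]); cv2.imwrite("pics/w3.png",im[:,:,::-1])
print(s["tcp_pos"],s["wrist_force"])
E
```

```text
[0.60493423 0.16644365 0.20191272] [-0.59681042 -0.79016648 -2.81591507]
```

View pics/w3.png

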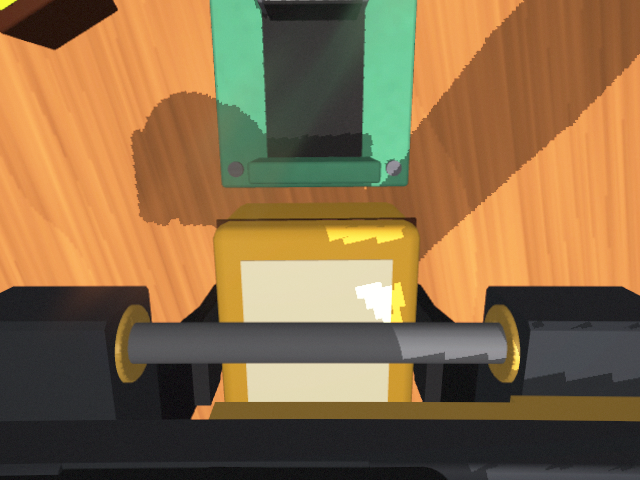

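The wrist view shows the clamp aligned with the tool. The fence is at (315,170), the mat spans columns 264–364 with the jaw at its top end (row 5), and the tin is held squarely at (316,310).

```bash
python3 - <<'E'
from h import *
f=np.load("w3.npz"); im,d=f["im"],f["d"]; c=cam("wrist",dict(ee_rot=f["R"],tcp_pos=f["t"]))
v,u=np.mgrid[0:200,200:430]; uv=np.c_[u.ravel(),v.ravel()]; X=depthpts(c,uv,d); ok=d[uv[:,1],uv[:,0]]>0
hsv=cv2.cvtColor(im,cv2.COLOR_RGB2HSV); g=cv2.inRange(hsv,(65,80,20),(95,255,255))[uv[:,1],uv[:,0]]>0
pl=ok&(X[:,2]>.012)&(X[:,2]<.024)
# plate left/right edges per row (any plate pixel, rows 10..150)
L=[];Rr=[]
for r in range(10,180,5):
    q=X[pl&(uv[:,1]==r)]
    L.append(q[0,:2]);Rr.append(q[-1,:2])
def line(P): vx,vy,x,y=cv2.fitLine(np.float32(P),cv2.DIST_HUBER,0,.01,.01).ravel(); h=np.arctan2(vy,vx)%np.pi; return h,(x,y)
a,b=line(L),line(Rr); print(a,b,"width",np.median([np.linalg.norm(p-q) for p,q in zip(L,Rr)]))
h=(a[0]+b[0])/2; cy=np.array([np.cos(h),np.sin(h)]); cx=np.array([cy[1],-cy[0]])
q=X[pl]; print("plate x range",np.percentile(q[:,:2]@cx,[.5,99.5]),"y max",np.percentile(q[:,:2]@cy,99.9))
for lo,hi,n in((.066,.075,"fence"),(.057,.0655,"jaw")):
    m=ok&(X[:,2]>lo)&(X[:,2]<hi); y=X[m,:2]@cy; x=X[m,:2]@cx; print(n,m.sum(),"y",np.percentile(y,[1,50,99]).round(4),"x",np.percentile(x,[1,99]).round(4),"v",np.percentile(uv[m,1],[1,99]))
dk=cv2.inRange(hsv,(0,0,0),(180,255,70))[uv[:,1],uv[:,0]]>0
m=pl&dk&(uv[:,0]>250)&(uv[:,0]<380)&(uv[:,1]>25)&(uv[:,1]<130); print("mat x",np.percentile(X[m,:2]@cx,[2,98]),X[m,2].mean())
t=f["t"][:2]; print("h",h,"cx,cy",cx,cy,"tcp in (x,y)",t@cx,t@cy)
# tin in gripper: top z and its front edge
v,u=np.mgrid[200:400,210:425]; uv=np.c_[u.ravel(),v.ravel()]; T=depthpts(c,uv,d); z=T[:,2]; m=(d[uv[:,1],uv[:,0]]>0)&(z>.2)&(z<.25); print("tin top",np.median(z[m]),"y",np.percentile(T[m,:2]@cy,[1,99]),"x",np.percentile(T[m,:2]@cx,[1,99]))
E
```

```text
(np.float32(1.3462856), (np.float32(0.65795004), np.float32(0.057540644))) (np.float32(1.3556045), (np.float32(0.5134781), np.float32(0.09228915))) width 0.1485512481800286
plate x range [0.48133186 0.62916019] y max 0.2686170454909179
fence 2974 y [0.2449 0.2521 0.2596] x [0.5115 0.5992] v [161. 183.]
jaw 750 y [0.1465 0.1484 0.245 ] x [0.524  0.5862] v [  0. 160.]
mat x [0.52064018 0.59013843] 0.01986783151408211
h 1.350945 cx,cy [ 0.97592986 -0.21808453] [0.21808453 0.97592986] tcp in (x,y) 0.5540745960348095 0.29436412221499114
tin top 0.23888246562978907 y [0.25280535 0.31065445] x [0.52144055 0.5859814 ]
```

```bash
python3 - <<'E'
from h import *
cx=np.array([.9759,-.2181]);cy=np.array([.2181,.9759]); p=.555*cx+.1967*cy; print(p, "axis",.555*cx+.0536*cy)
go([*p,.033],-.22)
E
```

```text
[0.58452477 0.07091403] axis [ 0.55331466 -0.06873726]
shift now cm [ 9.81 -0.23 16.92]
az -0.007 shift after turn [ 9.81 -0.16 16.92] j6 -43.2
```

Emit:
{"name": "drive_tool", "arguments": {"rows": [{"tx":1.0,"ty":-0.2,"tz":0,"ax":0,"ay":0,"az":-0.007,"claw":5.5},{"tx":2.2,"ty":0,"tz":1,"ax":0,"ay":0,"az":0,"claw":5.5},{"tx":2.2,"ty":0,"tz":1.5,"ax":0,"ay":0,"az":0,"claw":5.5},{"tx":2.2,"ty":0,"tz":2,"ax":0,"ay":0,"az":0,"claw":5.5},{"tx":1.5,"ty":0,"tz":2,"ax":0,"ay":0,"az":0,"claw":5.5},{"tx":0.7,"ty":0,"tz":1.5,"ax":0,"ay":0,"az":0,"claw":5.5},{"tx":0,"ty":0,"tz":1,"ax":0,"ay":0,"az":0,"claw":5.5},{"tx":0,"ty":0,"tz":0,"ax":0,"ay":0,"az":0,"claw":5.5},{"tx":0,"ty":0,"tz":0,"ax":0,"ay":0,"az":0,"claw":5.5}]}}

```text
time_s: 5.63
tcp_pos: [0.5862, 0.0715, 0.113]
ee_rot: [[-0.217, -0.976, 0.001], [-0.976, 0.217, -0.0], [0.0, -0.001, -1.0]]
wrist_force: [-0.2, 0.6, -1.7]
gripper_width: 0.732
gripper_force: 30.0
```

```bash
python3 - <<'E'
from h import *
go([.5845,.0709,.033],-.22)
s=sense(); im,d=capture("wrist"); np.savez("w4.npz",im=im,d=d,R=s["ee_rot"],t=s["tcp_pos"]); cv2.imwrite("pics/w4.png",im[:,:,::-1])
E
```

```text
shift now cm [0.1  0.16 8.  ]
az 0.002 shift after turn [0.1  0.16 8.  ] j6 -35.2
```

View pics/w4.png

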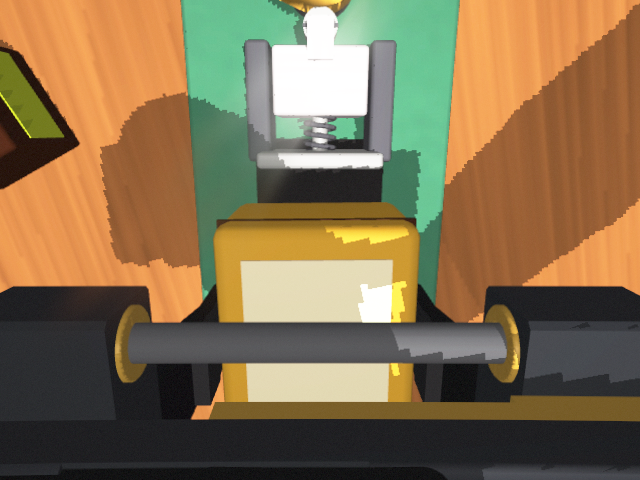

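The wrist view shows the jaw at rows 153–167 centred on column 320, with the tin edge at row 205. I'll check the jaw plane before lowering.

```bash
python3 - <<'E'
from h import *
f=np.load("w4.npz"); d=f["d"]; c=cam("wrist",dict(ee_rot=f["R"],tcp_pos=f["t"]))
cx=np.array([.9759,-.2181]);cy=np.array([.2181,.9759])
v,u=np.mgrid[145:175,265:375]; X=depthpts(c,np.c_[u.ravel(),v.ravel()],d); m=(X[:,2]>.057)&(X[:,2]<.067); print("jaw",m.sum(),np.percentile(X[m,:2]@cy,[1,50,99]),np.percentile(X[m,:2]@cx,[1,99]))
v,u=np.mgrid[205:320,210:425]; X=depthpts(c,np.c_[u.ravel(),v.ravel()],d); m=(X[:,2]>.14)&(X[:,2]<.16); print("tin",np.median(X[m,2]),np.percentile(X[m,:2]@cy,[1])); t=f["t"][:2]; print(t@cx,t@cy)
E
```

```text
jaw 2306 [0.13866501 0.14337456 0.14823588] [0.52896895 0.58119875]
tin 0.14995359860495272 [0.15616609]
0.5564606908958175 0.19767299020381854
```

Emit:
{"name": "drive_tool", "arguments": {"rows": [{"tx":0.12,"ty":0.15,"tz":0.5,"ax":0,"ay":0,"az":0,"claw":5.5},{"tx":0,"ty":0,"tz":1.5,"ax":0,"ay":0,"az":0,"claw":5.5},{"tx":0,"ty":0,"tz":1.5,"ax":0,"ay":0,"az":0,"claw":5.5},{"tx":0,"ty":0,"tz":1.5,"ax":0,"ay":0,"az":0,"claw":5.5},{"tx":0,"ty":0,"tz":1.3,"ax":0,"ay":0,"az":0,"claw":5.5},{"tx":0,"ty":0,"tz":0.8,"ax":0,"ay":0,"az":0,"claw":5.5},{"tx":0,"ty":0,"tz":0.5,"ax":0,"ay":0,"az":0,"claw":5.5},{"tx":0,"ty":0,"tz":0.3,"ax":0,"ay":0,"az":0,"claw":5.5},{"tx":0,"ty":0,"tz":0.1,"ax":0,"ay":0,"az":0,"claw":5.5},{"tx":0,"ty":0,"tz":0,"ax":0,"ay":0,"az":0,"claw":5.5}]}}

```text
time_s: 6.52
tcp_pos: [0.5847, 0.0702, 0.033]
ee_rot: [[-0.218, -0.976, 0.001], [-0.976, 0.218, 0.0], [-0.0, -0.001, -1.0]]
wrist_force: [0.6, 1.0, -3.1]
gripper_width: 0.734
gripper_force: 30.0
```

Not touching yet, so I'll lower a little at a time.

Emit:
{"name": "drive_tool", "arguments": {"rows": [{"tx":0,"ty":0,"tz":0.1,"ax":0,"ay":0,"az":0,"claw":5.5},{"tx":0,"ty":0,"tz":0.1,"ax":0,"ay":0,"az":0,"claw":5.5},{"tx":0,"ty":0,"tz":0.05,"ax":0,"ay":0,"az":0,"claw":5.5},{"tx":0,"ty":0,"tz":0,"ax":0,"ay":0,"az":0,"claw":5.5}]}}

```text
time_s: 6.85
tcp_pos: [0.5849, 0.0702, 0.0315]
ee_rot: [[-0.218, -0.976, 0.002], [-0.976, 0.218, 0.0], [-0.001, -0.001, -1.0]]
wrist_force: [-2.7, 0.6, 5.1]
gripper_width: 0.732
gripper_force: 30.0
```

Emit:
{"name": "drive_tool", "arguments": {"rows": [{"tx":0,"ty":0,"tz":0,"ax":0,"ay":0,"az":0,"claw":8.7},{"tx":0,"ty":0,"tz":0,"ax":0,"ay":0,"az":0,"claw":8.7},{"tx":0,"ty":0,"tz":0,"ax":0,"ay":0,"az":0,"claw":8.7},{"tx":0,"ty":0,"tz":0,"ax":0,"ay":0,"az":0,"claw":8.7},{"tx":0,"ty":0,"tz":-1,"ax":0,"ay":0,"az":0,"claw":8.7},{"tx":0,"ty":0,"tz":-2.5,"ax":0,"ay":0,"az":0,"claw":8.7},{"tx":0,"ty":0,"tz":-3.5,"ax":0,"ay":0,"az":0,"claw":8.7},{"tx":0,"ty":0,"tz":-3.5,"ax":0,"ay":0,"az":0,"claw":8.7},{"tx":0,"ty":0,"tz":-3.5,"ax":0,"ay":0,"az":0,"claw":8.7},{"tx":0,"ty":0,"tz":-3.5,"ax":0,"ay":0,"az":0,"claw":8.7}]}}

```text
time_s: 7.68
tcp_pos: [0.5841, 0.0697, 0.2076]
ee_rot: [[-0.218, -0.976, 0.001], [-0.976, 0.218, 0.0], [-0.0, -0.001, -1.0]]
wrist_force: [0.8, -0.7, -0.8]
gripper_width: 0.999
gripper_force: 0.0
```

Emit:
{"name": "drive_tool", "arguments": {"rows": [{"tx":0,"ty":0,"tz":-3,"ax":0,"ay":0,"az":0,"claw":8.7},{"tx":0,"ty":0,"tz":-2,"ax":0,"ay":0,"az":0,"claw":8.7},{"tx":0,"ty":0,"tz":0,"ax":0,"ay":0,"az":0,"claw":8.7},{"tx":0,"ty":0,"tz":0,"ax":0,"ay":0,"az":0,"claw":8.7}]}}

```text
time_s: 8.02
tcp_pos: [0.5846, 0.0701, 0.2571]
ee_rot: [[-0.218, -0.976, 0.003], [-0.976, 0.218, 0.002], [-0.002, -0.003, -1.0]]
wrist_force: [-0.0, -0.9, -0.2]
gripper_width: 0.999
gripper_force: 0.0
```

```bash
cat > knob.py <<'E'
from h import *
import sys
s=sense(); im,d=capture("wrist"); n=sys.argv[1]; np.savez(n+".npz",im=im,d=d,R=s["ee_rot"],t=s["tcp_pos"]); cv2.imwrite(f"pics/{n}.png",im[:,:,::-1])
c=cam("wrist",s); hsv=cv2.cvtColor(im,cv2.COLOR_RGB2HSV)
r=cv2.inRange(hsv,(0,150,60),(6,255,255))|cv2.inRange(hsv,(172,150,60),(180,255,255))
v,u=np.nonzero(r); X=depthpts(c,np.c_[u,v],d); m=(X[:,2]>.128)&(X[:,2]<.142); print(len(u),m.sum())
P=X[m]; (x,y),rad=cv2.minEnclosingCircle(np.float32(P[:,:2])); print("knob top",np.median(P[:,2]),"circle",x,y,rad,"mean",P.mean(0))
ax=np.array([.5533,-.0687]); w=np.array([x,y])-ax; print("r",np.hypot(*w),"crank",(np.arctan2(w[1],w[0])+.22+2.2))
print(s["tcp_pos"],s["time_s"])
E
python3 knob.py k1
```

```text
5 0
knob top nan circle 0.0 0.0 0.0 mean [nan nan nan]
r 0.5575487243281971 crank 5.438060777363956
[0.58463686 0.07013034 0.25708904] 8.0167
  return _methods._mean(a, axis=axis, dtype=dtype,
  ret = ret.dtype.type(ret / rcount)
knob.py:7: RuntimeWarning: Mean of empty slice.
  P=X[m]; (x,y),rad=cv2.minEnclosingCircle(np.float32(P[:,:2])); print("knob top",np.median(P[:,2]),"circle",x,y,rad,"mean",P.mean(0))
  ret = um.true_divide(
```

View pics/k1.png

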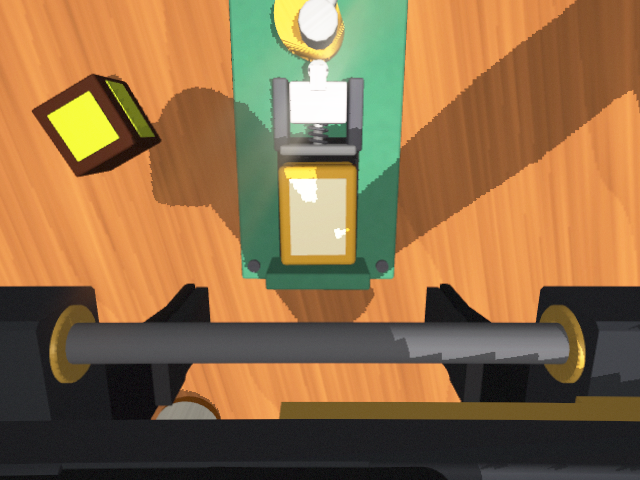

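The tin stands square in the nest at (318,213) and the crank hub is at (320,18). I'll move toward the knob.

Emit:
{"name": "drive_tool", "arguments": {"rows": [{"tx":1.5,"ty":0,"tz":0,"ax":0,"ay":0,"az":0,"claw":8.7},{"tx":2.5,"ty":0,"tz":0,"ax":0,"ay":0,"az":0,"claw":8.7},{"tx":2.5,"ty":0,"tz":0,"ax":0,"ay":0,"az":0,"claw":8.7},{"tx":2,"ty":0,"tz":0,"ax":0,"ay":0,"az":0,"claw":8.7},{"tx":1.0,"ty":0,"tz":0,"ax":0,"ay":0,"az":0,"claw":8.7},{"tx":0,"ty":0,"tz":0,"ax":0,"ay":0,"az":0,"claw":6},{"tx":0,"ty":0,"tz":0,"ax":0,"ay":0,"az":0,"claw":6}]}}

```text
time_s: 8.65
tcp_pos: [0.5633, -0.0232, 0.2544]
ee_rot: [[-0.219, -0.976, -0.001], [-0.976, 0.219, -0.0], [0.0, 0.001, -1.0]]
wrist_force: [0.4, -0.1, -0.0]
gripper_width: 0.921
gripper_force: 0.0
```

```bash
python3 knob.py k2; python3 - <<'E'
from h import *
f=np.load("k2.npz"); im,d=f["im"],f["d"]; c=cam("wrist",dict(ee_rot=f["R"],tcp_pos=f["t"]))
v,u=np.mgrid[0:300,200:440]; X=depthpts(c,np.c_[u.ravel(),v.ravel()],d); m=(X[:,2]>.0885)&(X[:,2]<.097)&(np.hypot(X[:,0]-.5533,X[:,1]+.0687)<.03)
print("hub",m.sum(),X[m].mean(0),cv2.minEnclosingCircle(np.float32(X[m,:2])))
E
```

```text
1043 981
knob top 0.13604240708531173 circle 0.5223309397697449 -0.11899279057979584 0.01065843179821968 mean [ 0.52242635 -0.11895472  0.13588495]
r 0.059063080480519906 crank 0.29726533882016803
[ 0.56330651 -0.02315021  0.25435126] 8.65
hub 1106 [ 0.553538   -0.06915536  0.09255982] ((0.5500556230545044, -0.07547543942928314), 0.021903224289417267)
```

View pics/k2.png

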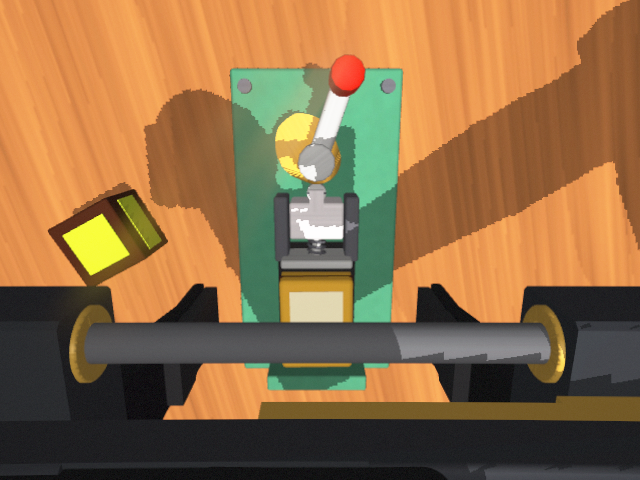

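The red knob top is at (347,74), 136 mm up at radius 59 mm, with the crank at about 0.30 rad. The hub is at (317,162). These fit the given sizes.

```bash
python3 - <<'E'
from h import *
go([.5223,-.1190,.097],-.22)
A=np.array([.5536,-.0687]); R=np.array(sense()["ee_rot"])
q0=np.arctan2(-.119-A[1],.5223-A[0])
prev=None
for i in range(0,37):
    a=q0+i*.1; P=A+.0595*np.array([np.cos(a),np.sin(a)])
    if prev is not None: print(round(.3+i*.1,1),((P-prev)@R[:2,:2]*100).round(2),end="; ")
    prev=P
E
```

```text
shift now cm [10.31  1.91 15.75]
az -0.0 shift after turn [10.31  1.91 15.75] j6 -26.8
0.4 [ 0.17 -0.57]; 0.5 [ 0.11 -0.58]; 0.6 [ 0.05 -0.59]; 0.7 [-0.01 -0.59]; 0.8 [-0.07 -0.59]; 0.9 [-0.13 -0.58]; 1.0 [-0.18 -0.57]; 1.1 [-0.24 -0.54]; 1.2 [-0.29 -0.52]; 1.3 [-0.34 -0.49]; 1.4 [-0.39 -0.45]; 1.5 [-0.43 -0.41]; 1.6 [-0.47 -0.36]; 1.7 [-0.5  -0.31]; 1.8 [-0.53 -0.26]; 1.9 [-0.56 -0.21]; 2.0 [-0.58 -0.15]; 2.1 [-0.59 -0.09]; 2.2 [-0.59 -0.03]; 2.3 [-0.59  0.03]; 2.4 [-0.59  0.08]; 2.5 [-0.58  0.14]; 2.6 [-0.56  0.2 ]; 2.7 [-0.54  0.25]; 2.8 [-0.51  0.31]; 2.9 [-0.48  0.36]; 3.0 [-0.44  0.4 ]; 3.1 [-0.4   0.44]; 3.2 [-0.35  0.48]; 3.3 [-0.3   0.51]; 3.4 [-0.25  0.54]; 3.5 [-0.19  0.56]; 3.6 [-0.13  0.58]; 3.7 [-0.08  0.59]; 3.8 [-0.02  0.59]; 3.9 [0.04 0.59];
```

Emit:
{"name": "drive_tool", "arguments": {"rows": [{"tx":1.8,"ty":0.31,"tz":0,"ax":0,"ay":0,"az":0,"claw":6},{"tx":2.5,"ty":0.5,"tz":0,"ax":0,"ay":0,"az":0,"claw":6},{"tx":3,"ty":0.5,"tz":0,"ax":0,"ay":0,"az":0,"claw":6},{"tx":2,"ty":0.4,"tz":1,"ax":0,"ay":0,"az":0,"claw":6},{"tx":1,"ty":0.2,"tz":2,"ax":0,"ay":0,"az":0,"claw":6},{"tx":0,"ty":0,"tz":2.5,"ax":0,"ay":0,"az":0,"claw":6},{"tx":0,"ty":0,"tz":2.5,"ax":0,"ay":0,"az":0,"claw":6},{"tx":0,"ty":0,"tz":0.5,"ax":0,"ay":0,"az":0,"claw":6},{"tx":0,"ty":0,"tz":0,"ax":0,"ay":0,"az":0,"claw":6}]}}

```text
time_s: 9.45
tcp_pos: [0.5217, -0.1184, 0.1682]
ee_rot: [[-0.217, -0.976, -0.005], [-0.976, 0.217, -0.0], [0.001, 0.004, -1.0]]
wrist_force: [-0.4, 0.5, 0.7]
gripper_width: 0.688
gripper_force: 0.0
```

```bash
python3 -c "
from h import *
print(sense()['gripper_width'],sense()['wrist_force']);go([.5223,-.1190,.097],-.22)"
```

```text
0.6879014839359823 [-0.36979256  0.46567711  0.73468446]
shift now cm [ 0.03 -0.11  7.12]
az 0.001 shift after turn [ 0.03 -0.11  7.12] j6 -17.1
```

Emit:
{"name": "drive_tool", "arguments": {"rows": [{"tx":0,"ty":-0.1,"tz":1.5,"ax":0,"ay":0,"az":0,"claw":6},{"tx":0,"ty":0,"tz":2,"ax":0,"ay":0,"az":0,"claw":5},{"tx":0,"ty":0,"tz":1.8,"ax":0,"ay":0,"az":0,"claw":4},{"tx":0,"ty":0,"tz":1.2,"ax":0,"ay":0,"az":0,"claw":3.5},{"tx":0,"ty":0,"tz":0.6,"ax":0,"ay":0,"az":0,"claw":3.5},{"tx":0,"ty":0,"tz":0,"ax":0,"ay":0,"az":0,"claw":3},{"tx":0,"ty":0,"tz":0,"ax":0,"ay":0,"az":0,"claw":2.6}]}}

```text
time_s: 10.03
tcp_pos: [0.5247, -0.119, 0.1002]
ee_rot: [[-0.217, -0.976, 0.002], [-0.976, 0.217, -0.0], [-0.0, -0.002, -1.0]]
wrist_force: [-0.1, -0.6, 0.6]
gripper_width: 0.355
gripper_force: 0.0
```

Emit:
{"name": "drive_tool", "arguments": {"rows": [{"tx":0,"ty":0,"tz":0,"ax":0,"ay":0,"az":0,"claw":2.3},{"tx":0,"ty":0,"tz":0,"ax":0,"ay":0,"az":0,"claw":2},{"tx":0,"ty":0,"tz":0,"ax":0,"ay":0,"az":0,"claw":1.9},{"tx":0,"ty":0,"tz":0,"ax":0,"ay":0,"az":0,"claw":1.9},{"tx":0,"ty":0,"tz":0,"ax":0,"ay":0,"az":0,"claw":1.9}]}}

```text
time_s: 10.45
tcp_pos: [0.524, -0.1195, 0.1001]
ee_rot: [[-0.218, -0.976, 0.002], [-0.976, 0.218, -0.0], [0.0, -0.002, -1.0]]
wrist_force: [-1.1, 0.3, 3.8]
gripper_width: 0.243
gripper_force: 30.0
```

Emit:
{"name": "drive_tool", "arguments": {"rows": [{"tx":0.08,"ty":-0.28,"tz":0,"ax":0,"ay":0,"az":0,"claw":1.9},{"tx":0.08,"ty":-0.29,"tz":0,"ax":0,"ay":0,"az":0,"claw":1.9},{"tx":0.11,"ty":-0.58,"tz":0,"ax":0,"ay":0,"az":0,"claw":1.9},{"tx":0.05,"ty":-0.59,"tz":0,"ax":0,"ay":0,"az":0,"claw":1.9},{"tx":-0.01,"ty":-0.59,"tz":0,"ax":0,"ay":0,"az":0,"claw":1.9},{"tx":-0.07,"ty":-0.59,"tz":0,"ax":0,"ay":0,"az":0,"claw":1.9},{"tx":0,"ty":0,"tz":0,"ax":0,"ay":0,"az":0,"claw":1.9}]}}

```text
time_s: 11.03
tcp_pos: [0.5534, -0.1276, 0.1]
ee_rot: [[-0.218, -0.976, 0.003], [-0.976, 0.218, 0.0], [-0.001, -0.003, -1.0]]
wrist_force: [0.3, 2.0, 6.2]
gripper_width: 0.242
gripper_force: 30.0
```

```bash
cat > cr.py <<'E'
from h import *
import sys
s=sense(); A=np.array([.5536,-.0687]); w=np.array(s["tcp_pos"][:2])-A; r=np.hypot(*w); a=np.arctan2(w[1],w[0]); er=w/r; et=np.array([-er[1],er[0]]); F=np.array(s["wrist_force"])
print("t",round(s["time_s"],2),"q",round(a+2.42,3),"r",round(r*1e3,1),"Frad",(F[:2]@er).round(1),"Ftan",(F[:2]@et).round(1),"Fz",F[2].round(1),"grip",s["gripper_force"],s["gripper_width"])
st=float(sys.argv[1]) if len(sys.argv)>1 else .1
R=np.array(s["ee_rot"])[:2,:2]
for i in range(10): 
    f=lambda b:np.array([np.cos(b),np.sin(b)])*.0597
    print(((f(a+st*(i+1))-f(a+st*i))@R*100).round(2).tolist(),end=" ")
print("radial out 1mm tool:",(er@R*.1).round(2))
E
python3 cr.py
```

```text
t 11.03 q 0.845 r 58.9 Frad -2.0 Ftan 0.3 Fz 6.2 grip 29.997973245335743 0.2421828221607951
[-0.16, -0.58] [-0.21, -0.56] [-0.27, -0.53] [-0.32, -0.5] [-0.37, -0.47] [-0.41, -0.43] [-0.45, -0.39] [-0.49, -0.34] [-0.52, -0.29] [-0.55, -0.24] radial out 1mm tool: [ 0.1  -0.02]
```

Emit:
{"name": "drive_tool", "arguments": {"rows": [{"tx":-0.16,"ty":-0.58,"tz":0,"ax":0,"ay":0,"az":0,"claw":1.9},{"tx":-0.21,"ty":-0.56,"tz":0,"ax":0,"ay":0,"az":0,"claw":1.9},{"tx":-0.27,"ty":-0.53,"tz":0,"ax":0,"ay":0,"az":0,"claw":1.9},{"tx":-0.32,"ty":-0.5,"tz":0,"ax":0,"ay":0,"az":0,"claw":1.9},{"tx":-0.37,"ty":-0.47,"tz":0,"ax":0,"ay":0,"az":0,"claw":1.9},{"tx":-0.41,"ty":-0.43,"tz":0,"ax":0,"ay":0,"az":0,"claw":1.9},{"tx":0,"ty":0,"tz":0,"ax":0,"ay":0,"az":0,"claw":1.9},{"tx":0,"ty":0,"tz":0,"ax":0,"ay":0,"az":0,"claw":1.9}]}}

```text
time_s: 11.7
tcp_pos: [0.5861, -0.1181, 0.1001]
ee_rot: [[-0.218, -0.976, 0.002], [-0.976, 0.218, -0.001], [0.0, -0.002, -1.0]]
wrist_force: [-0.9, -1.3, 4.9]
gripper_width: 0.246
gripper_force: 30.0
```

```bash
python3 cr.py .05
```

```text
t 11.7 q 1.43 r 59.2 Frad 0.6 Ftan -1.5 Fz 4.9 grip 29.996682219207287 0.24632116696017634
[-0.22, -0.2] [-0.23, -0.19] [-0.24, -0.18] [-0.25, -0.17] [-0.26, -0.15] [-0.26, -0.14] [-0.27, -0.13] [-0.28, -0.11] [-0.28, -0.1] [-0.29, -0.09] radial out 1mm tool: [ 0.07 -0.07]
```

Emit:
{"name": "drive_tool", "arguments": {"rows": [{"tx":-0.22,"ty":-0.2,"tz":0,"ax":0,"ay":0,"az":0,"claw":1.9},{"tx":-0.23,"ty":-0.19,"tz":0,"ax":0,"ay":0,"az":0,"claw":1.9},{"tx":-0.24,"ty":-0.18,"tz":0,"ax":0,"ay":0,"az":0,"claw":1.9},{"tx":-0.25,"ty":-0.17,"tz":0,"ax":0,"ay":0,"az":0,"claw":1.9},{"tx":-0.26,"ty":-0.15,"tz":0,"ax":0,"ay":0,"az":0,"claw":1.9},{"tx":-0.26,"ty":-0.14,"tz":0,"ax":0,"ay":0,"az":0,"claw":1.9},{"tx":0,"ty":0,"tz":0,"ax":0,"ay":0,"az":0,"claw":1.9},{"tx":0,"ty":0,"tz":0,"ax":0,"ay":0,"az":0,"claw":1.9}]}}

```text
time_s: 12.37
tcp_pos: [0.5996, -0.1064, 0.1001]
ee_rot: [[-0.218, -0.976, 0.003], [-0.976, 0.218, -0.001], [0.001, -0.003, -1.0]]
wrist_force: [0.2, -3.1, 6.0]
gripper_width: 0.242
gripper_force: 30.0
```

```bash
python3 cr.py .05
```

```text
t 12.37 q 1.733 r 59.4 Frad 2.2 Ftan -2.3 Fz 6.0 grip 29.996979668503627 0.2422034919687478
[-0.27, -0.13] [-0.28, -0.11] [-0.28, -0.1] [-0.29, -0.09] [-0.29, -0.07] [-0.29, -0.06] [-0.3, -0.04] [-0.3, -0.03] [-0.3, -0.01] [-0.3, 0.0] radial out 1mm tool: [ 0.05 -0.09]
```

Emit:
{"name": "drive_tool", "arguments": {"rows": [{"tx":-0.27,"ty":-0.13,"tz":0,"ax":0,"ay":0,"az":0,"claw":1.9},{"tx":-0.28,"ty":-0.11,"tz":0,"ax":0,"ay":0,"az":0,"claw":1.9},{"tx":-0.28,"ty":-0.1,"tz":0,"ax":0,"ay":0,"az":0,"claw":1.9},{"tx":-0.29,"ty":-0.09,"tz":0,"ax":0,"ay":0,"az":0,"claw":1.9},{"tx":-0.29,"ty":-0.07,"tz":0,"ax":0,"ay":0,"az":0,"claw":1.9},{"tx":0,"ty":0,"tz":0,"ax":0,"ay":0,"az":0,"claw":1.9},{"tx":0,"ty":0,"tz":0,"ax":0,"ay":0,"az":0,"claw":1.9}]}}

```text
time_s: 12.95
tcp_pos: [0.6078, -0.0939, 0.1001]
ee_rot: [[-0.218, -0.976, 0.003], [-0.976, 0.218, -0.001], [0.001, -0.003, -1.0]]
wrist_force: [1.3, -4.9, 5.7]
gripper_width: 0.245
gripper_force: 30.0
```

```bash
python3 cr.py .05
```

```text
t 12.95 q 1.984 r 59.7 Frad 3.2 Ftan -3.9 Fz 5.7 grip 29.99635195825249 0.2449315642295529
[-0.29, -0.06] [-0.3, -0.04] [-0.3, -0.03] [-0.3, -0.01] [-0.3, 0.0] [-0.3, 0.02] [-0.3, 0.03] [-0.29, 0.05] [-0.29, 0.06] [-0.29, 0.08] radial out 1mm tool: [ 0.02 -0.1 ]
```

Emit:
{"name": "drive_tool", "arguments": {"rows": [{"tx":-0.29,"ty":-0.08,"tz":0,"ax":0,"ay":0,"az":0,"claw":1.9},{"tx":-0.3,"ty":-0.05,"tz":0,"ax":0,"ay":0,"az":0,"claw":1.9},{"tx":-0.3,"ty":-0.03,"tz":0,"ax":0,"ay":0,"az":0,"claw":1.9},{"tx":-0.3,"ty":-0.02,"tz":0,"ax":0,"ay":0,"az":0,"claw":1.9},{"tx":0,"ty":0,"tz":0,"ax":0,"ay":0,"az":0,"claw":1.9},{"tx":0,"ty":0,"tz":0,"ax":0,"ay":0,"az":0,"claw":1.9}]}}

```text
time_s: 13.45
tcp_pos: [0.6116, -0.0839, 0.1]
ee_rot: [[-0.218, -0.976, 0.002], [-0.976, 0.218, -0.003], [0.002, -0.002, -1.0]]
wrist_force: [-0.7, -8.5, 4.8]
gripper_width: 0.238
gripper_force: 30.0
```

```bash
python3 cr.py .05
```

```text
t 13.45 q 2.164 r 60.0 Frad 1.5 Ftan -8.4 Fz 4.8 grip 29.996178676374257 0.23833697400789175
[-0.3, -0.0] [-0.3, 0.01] [-0.3, 0.03] [-0.3, 0.04] [-0.29, 0.06] [-0.29, 0.07] [-0.29, 0.08] [-0.28, 0.1] [-0.28, 0.11] [-0.27, 0.13] radial out 1mm tool: [ 0.  -0.1]
```

Emit:
{"name": "drive_tool", "arguments": {"rows": [{"tx":-0.3,"ty":-0.01,"tz":0,"ax":0,"ay":0,"az":0,"claw":1.9},{"tx":-0.3,"ty":0.01,"tz":0,"ax":0,"ay":0,"az":0,"claw":1.9},{"tx":-0.3,"ty":0.02,"tz":0,"ax":0,"ay":0,"az":0,"claw":1.9},{"tx":0,"ty":0,"tz":0,"ax":0,"ay":0,"az":0,"claw":1.9},{"tx":0,"ty":0,"tz":0,"ax":0,"ay":0,"az":0,"claw":1.9}]}}

```text
time_s: 13.87
tcp_pos: [0.6134, -0.0756, 0.1001]
ee_rot: [[-0.218, -0.976, 0.002], [-0.976, 0.218, -0.003], [0.003, -0.003, -1.0]]
wrist_force: [1.0, -10.1, 4.8]
gripper_width: 0.246
gripper_force: 30.0
```

```bash
python3 cr.py .05
```

```text
t 13.87 q 2.305 r 60.2 Frad 2.2 Ftan -9.9 Fz 4.8 grip 29.997188004199415 0.24571489779356548
[-0.3, 0.04] [-0.29, 0.05] [-0.29, 0.07] [-0.29, 0.08] [-0.28, 0.1] [-0.28, 0.11] [-0.27, 0.12] [-0.26, 0.14] [-0.26, 0.15] [-0.25, 0.16] radial out 1mm tool: [-0.01 -0.1 ]
```

Emit:
{"name": "drive_tool", "arguments": {"rows": [{"tx":-0.3,"ty":0.02,"tz":0,"ax":0,"ay":0,"az":0,"claw":1.9},{"tx":-0.29,"ty":0.04,"tz":0,"ax":0,"ay":0,"az":0,"claw":1.9},{"tx":0,"ty":0,"tz":0,"ax":0,"ay":0,"az":0,"claw":1.9},{"tx":0,"ty":0,"tz":0,"ax":0,"ay":0,"az":0,"claw":1.9}]}}

```text
time_s: 14.2
tcp_pos: [0.6139, -0.0701, 0.1]
ee_rot: [[-0.218, -0.976, 0.001], [-0.976, 0.218, -0.004], [0.003, -0.002, -1.0]]
wrist_force: [1.1, -11.5, 3.3]
gripper_width: 0.245
gripper_force: 30.0
```

```bash
python3 cr.py .05
```

```text
t 14.2 q 2.397 r 60.3 Frad 1.3 Ftan -11.5 Fz 3.3 grip 29.997251448221505 0.2453519792075517
[-0.29, 0.07] [-0.29, 0.08] [-0.28, 0.09] [-0.28, 0.11] [-0.27, 0.12] [-0.27, 0.14] [-0.26, 0.15] [-0.25, 0.16] [-0.24, 0.17] [-0.23, 0.19] radial out 1mm tool: [-0.02 -0.1 ]
```

Emit:
{"name": "drive_tool", "arguments": {"rows": [{"tx":-0.29,"ty":0.06,"tz":0,"ax":0,"ay":0,"az":0,"claw":1.9},{"tx":-0.29,"ty":0.07,"tz":0,"ax":0,"ay":0,"az":0,"claw":1.9},{"tx":0,"ty":0,"tz":0,"ax":0,"ay":0,"az":0,"claw":1.9},{"tx":0,"ty":0,"tz":0,"ax":0,"ay":0,"az":0,"claw":1.9}]}}

```text
time_s: 14.53
tcp_pos: [0.6139, -0.0643, 0.1001]
ee_rot: [[-0.218, -0.976, 0.001], [-0.976, 0.218, -0.004], [0.003, -0.002, -1.0]]
wrist_force: [1.1, -11.2, 5.3]
gripper_width: 0.239
gripper_force: 30.0
```

```bash
python3 cr.py .05
```

```text
t 14.53 q 2.493 r 60.4 Frad 0.3 Ftan -11.3 Fz 5.3 grip 29.99813870759681 0.23857226085014135
[-0.28, 0.09] [-0.28, 0.11] [-0.27, 0.12] [-0.27, 0.13] [-0.26, 0.15] [-0.25, 0.16] [-0.24, 0.17] [-0.23, 0.18] [-0.22, 0.2] [-0.21, 0.21] radial out 1mm tool: [-0.03 -0.1 ]
```

Emit:
{"name": "drive_tool", "arguments": {"rows": [{"tx":-0.28,"ty":0.09,"tz":0,"ax":0,"ay":0,"az":0,"claw":1.9},{"tx":-0.28,"ty":0.11,"tz":0,"ax":0,"ay":0,"az":0,"claw":1.9},{"tx":0,"ty":0,"tz":0,"ax":0,"ay":0,"az":0,"claw":1.9},{"tx":0,"ty":0,"tz":0,"ax":0,"ay":0,"az":0,"claw":1.9}]}}

```text
time_s: 14.87
tcp_pos: [0.613, -0.0568, 0.1001]
ee_rot: [[-0.218, -0.976, 0.001], [-0.976, 0.218, -0.002], [0.001, -0.002, -1.0]]
wrist_force: [-0.3, -5.5, 6.2]
gripper_width: 0.24
gripper_force: 30.0
```

```bash
python3 cr.py .05
```

```text
t 14.87 q 2.618 r 60.6 Frad -1.4 Ftan -5.4 Fz 6.2 grip 30.001356478314847 0.24028545757671205
[-0.27, 0.13] [-0.26, 0.14] [-0.26, 0.15] [-0.25, 0.17] [-0.24, 0.18] [-0.23, 0.19] [-0.22, 0.2] [-0.21, 0.21] [-0.2, 0.22] [-0.19, 0.23] radial out 1mm tool: [-0.04 -0.09]
```

Resistance is dropping, so the dwell begins at about 2.57. I'll move on toward its middle.

Emit:
{"name": "drive_tool", "arguments": {"rows": [{"tx":-0.27,"ty":0.14,"tz":0,"ax":0,"ay":0,"az":0,"claw":1.9},{"tx":-0.26,"ty":0.15,"tz":0,"ax":0,"ay":0,"az":0,"claw":1.9},{"tx":0,"ty":0,"tz":0,"ax":0,"ay":0,"az":0,"claw":1.9},{"tx":0,"ty":0,"tz":0,"ax":0,"ay":0,"az":0,"claw":1.9}]}}

```text
time_s: 15.2
tcp_pos: [0.6113, -0.0502, 0.1]
ee_rot: [[-0.218, -0.976, 0.002], [-0.976, 0.218, -0.001], [0.0, -0.002, -1.0]]
wrist_force: [0.0, -3.1, 6.9]
gripper_width: 0.245
gripper_force: 30.0
```

```bash
python3 cr.py .05
```

```text
t 15.2 q 2.731 r 60.6 Frad -0.9 Ftan -3.0 Fz 6.9 grip 30.001941472291946 0.24450481378531425
[-0.25, 0.16] [-0.25, 0.17] [-0.24, 0.18] [-0.23, 0.19] [-0.22, 0.2] [-0.21, 0.22] [-0.2, 0.23] [-0.18, 0.23] [-0.17, 0.24] [-0.16, 0.25] radial out 1mm tool: [-0.05 -0.09]
```

Emit:
{"name": "drive_tool", "arguments": {"rows": [{"tx":-0.25,"ty":0.18,"tz":0,"ax":0,"ay":0,"az":0,"claw":1.9},{"tx":-0.1,"ty":0.08,"tz":0,"ax":0,"ay":0,"az":0,"claw":1.9},{"tx":0,"ty":0,"tz":0,"ax":0,"ay":0,"az":0,"claw":1.9},{"tx":0,"ty":0,"tz":0,"ax":0,"ay":0,"az":0,"claw":1.9}]}}

```text
time_s: 15.53
tcp_pos: [0.6099, -0.0459, 0.1001]
ee_rot: [[-0.218, -0.976, 0.002], [-0.976, 0.218, -0.0], [-0.0, -0.002, -1.0]]
wrist_force: [1.1, -3.4, 6.7]
gripper_width: 0.241
gripper_force: 30.0
```

```bash
python3 cr.py .05
```

```text
t 15.53 q 2.804 r 60.7 Frad -0.3 Ftan -3.5 Fz 6.7 grip 30.00118607771583 0.24105683607994063
[-0.24, 0.18] [-0.23, 0.19] [-0.22, 0.2] [-0.21, 0.21] [-0.2, 0.22] [-0.19, 0.23] [-0.18, 0.24] [-0.17, 0.25] [-0.15, 0.26] [-0.14, 0.26] radial out 1mm tool: [-0.06 -0.08]
```

Emit:
{"name": "drive_tool", "arguments": {"rows": [{"tx":0,"ty":0,"tz":0,"ax":0,"ay":0,"az":0,"claw":3},{"tx":0,"ty":0,"tz":0,"ax":0,"ay":0,"az":0,"claw":5},{"tx":0,"ty":0,"tz":0,"ax":0,"ay":0,"az":0,"claw":5.5},{"tx":0,"ty":0,"tz":0,"ax":0,"ay":0,"az":0,"claw":5.5},{"tx":0,"ty":0,"tz":-1,"ax":0,"ay":0,"az":0,"claw":5.5},{"tx":0,"ty":0,"tz":-2,"ax":0,"ay":0,"az":0,"claw":5.5},{"tx":0,"ty":0,"tz":-3,"ax":0,"ay":0,"az":0,"claw":5.5},{"tx":0,"ty":0,"tz":-3,"ax":0,"ay":0,"az":0,"claw":5.5},{"tx":0,"ty":0,"tz":-3,"ax":0,"ay":0,"az":0,"claw":5.5},{"tx":-1,"ty":0.5,"tz":-3,"ax":0,"ay":0,"az":0,"claw":5.5}]}}

```text
time_s: 16.37
tcp_pos: [0.6062, -0.0355, 0.2511]
ee_rot: [[-0.22, -0.976, 0.0], [-0.976, 0.22, -0.0], [0.0, -0.0, -1.0]]
wrist_force: [0.1, -0.3, -0.4]
gripper_width: 0.631
gripper_force: 0.0
```

Emit:
{"name": "drive_tool", "arguments": {"rows": [{"tx":-2,"ty":1,"tz":-2,"ax":0,"ay":0,"az":0,"claw":5.5},{"tx":-3,"ty":1,"tz":-1,"ax":0,"ay":0,"az":0,"claw":5.5},{"tx":-2,"ty":1,"tz":0,"ax":0,"ay":0,"az":0,"claw":5.5},{"tx":-1,"ty":0.5,"tz":0,"ax":0,"ay":0,"az":0,"claw":5.5},{"tx":0,"ty":0,"tz":0,"ax":0,"ay":0,"az":0,"claw":5.5},{"tx":0,"ty":0,"tz":0,"ax":0,"ay":0,"az":0,"claw":5.5}]}}

```text
time_s: 16.87
tcp_pos: [0.5893, 0.0513, 0.279]
ee_rot: [[-0.217, -0.976, -0.001], [-0.976, 0.217, -0.0], [0.0, 0.0, -1.0]]
wrist_force: [-0.4, -0.0, -0.4]
gripper_width: 0.631
gripper_force: 0.0
```

```bash
python3 knob.py k3
```

```text
961 826
knob top 0.13604563029284783 circle 0.6097344756126404 -0.046504803001880646 0.010896562598645687 mean [ 0.60899212 -0.0462106   0.13575437]
r 0.06064220318770606 crank 2.794709803849247
[0.58928123 0.05130195 0.27902175] 16.8667
```

View pics/k3.png

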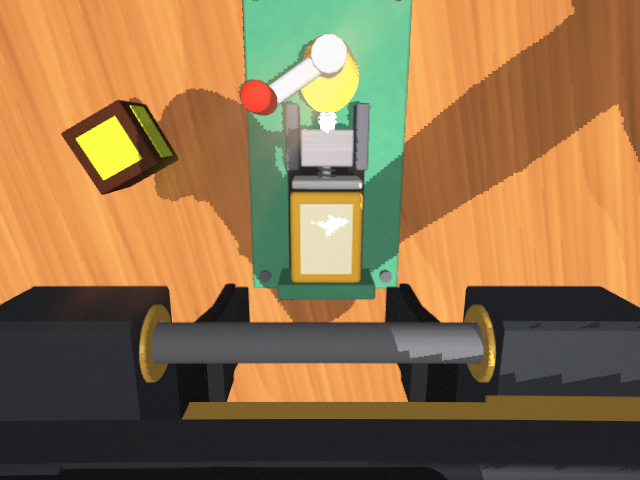

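The crank stayed at 2.79 rad with its knob at (258,96). The jaw at (327,183) is shut on the tin, which sits against the fence at row 285, and the carton hasn't moved.

```bash
python3 -c "
from station import finish_job; print(finish_job())"
```

```text
the job is handed in; nothing more can be done
None
```

The tin is clamped in the nest and held by itself: after I let go, the crank stayed at about 2.79 rad, inside the level dwell. The job was handed in at about 17 s, with the arm clear and the bystanders never touched.

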